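# Lock the press outlet and clear the catch tray

### The job

Slide the coining press's outlet shutter fully shut and lock it by putting the locking pin from its rest down through the lock eye and the shutter until its head sits on the eye plate; only then move every medal from the catch tray into the empty red tote, each lying flat on the tote's floor and none on top of another. When all are in the tote, put the pin back fully down in its rest and slide the shutter fully open again. Do not disturb the bottle, the mug or the loupe.

Things in the scene. Friction and masses are not known exactly. Their poses are not given: they have to be found in the camera images.
- catcher: Fixed unit: shallow aluminium catch tray, 200 (x) by 290 (y) mm, floor 3 mm thick, rim 8 mm high and 5 mm thick, with the press outlet along its +x side: a grey housing 55 mm high (x 106 to 190 mm, y -140 to 130 mm) whose mouth looks to -x into the tray. Origin: centre of the tray's underside, on the table; z up.
- shutter (a joint): Steel shutter sliding on the outlet housing, in m along the catcher's +y: 0 open, 0.060 fully shut, at its stop. About 2.5 N of friction; stays where it is left. Its flat bar (34 mm wide, 55 to 60 mm above the table) has a 16 mm hole that lies under the fixed eye only when the shutter is fully shut.
- shutter_fin (a point): Middle of the top edge of the shutter's black upright grip fin, 95 mm above the table; the fin is 30 mm (catcher x) by 12 mm (catcher y) and 35 mm tall, so its foot is 60 mm above the table. Moves with the shutter. Axes as the catcher's.
- eye (a point): Lock eye: centre, on the upper face, of the 16 mm hole in the small fixed steel bridge plate (50 by 36 by 7 mm, upper face 76 mm above the table) on the housing, 80 mm to the catcher's +y of the shut shutter's fin. In line below: the hole in the shutter's bar, then a 16 mm hole in the housing roof (48 to 55 mm above the table), free below.
- pin: Steel locking pin, 120 g. Upright: shank 12 mm in diameter and 45 mm long with a coned tip, then a round knurled head 24 mm in diameter and 36 mm tall, wider than the hole. Origin: centre of the shank's tip; z along the pin towards the head; total 81 mm. It starts upright in pin_rest, its head on the block's top.
- pin_rest: Fixed grey plastic block 40 by 40 by 48 mm with a 16 mm upright hole through it, in which the pin stands. Origin: centre of its underside.
- tote: Red open plastic tote, loose on the table (0.8 kg), outside 270 (x) by 220 (y) mm, 45 mm high, walls and floor 5 mm thick. Origin: centre of its underside, z up.
- dropper: Bystander: white plastic bottle, 52 mm in diameter, 130 mm tall. Origin: centre of its underside.
- mug: Bystander: white ceramic mug, 80 mm in diameter, 90 mm high. Origin: centre of its underside.
- loupe: Bystander: black inspection loupe, 40 mm in diameter, 34 mm tall. Origin: centre of its underside.
- medal0_center (a point): Centre of a struck brass medal, a disc 48 mm in diameter and 10 mm thick, 130 g, lying flat (z along its axis, either way up); starts in the catch tray. Three to five medals are there; the state gives None for absent ones.
- medal1_center (a point): Centre of a struck brass medal, a disc 48 mm in diameter and 10 mm thick, 130 g, lying flat (z along its axis, either way up); starts in the catch tray. Three to five medals are there; the state gives None for absent ones.
- medal2_center (a point): Centre of a struck brass medal, a disc 48 mm in diameter and 10 mm thick, 130 g, lying flat (z along its axis, either way up); starts in the catch tray. Three to five medals are there; the state gives None for absent ones.
- medal3_center (a point): Centre of a struck brass medal, a disc 48 mm in diameter and 10 mm thick, 130 g, lying flat (z along its axis, either way up); starts in the catch tray. Three to five medals are there; the state gives None for absent ones.
- medal4_center (a point): Centre of a struck brass medal, a disc 48 mm in diameter and 10 mm thick, 130 g, lying flat (z along its axis, either way up); starts in the catch tray. Three to five medals are there; the state gives None for absent ones.
Not all that is in view belongs to the job. Leave any turquoise look-alike of the part that bears medal0_center alone.

How it is judged:
By the outcome, as a careful person would: the job done as asked, in the order asked, and still so for the second after the job is handed in, with the robot touching nothing.
Of medal0, medal1, medal2, medal3, medal4 only 3 to 5 are there at a start; the rules pass over those that are not, and their reading is None.
At some moment in a run one of medal0, medal1, medal2, medal3, medal4 may be knocked a few centimetres aside while the robot is not near it.
It also fails if it takes over 210 s, if anything falls off the work surface, if the arm or the gripper's body presses on something with over 40 N, if the wrist force passes 120 N, or if a joint passes its speed limit or range.

### The arm

A 7-joint arm with a two-finger parallel gripper is mounted at the origin on the work surface. World frame = base frame: x ahead of the robot, y to its left, z up, the work surface at z = 0. Lengths are in m, angles in rad, forces in N, time in s.
With the tool pointing down it reaches from about 0.4 to 0.9 m from the base axis. Payload 5.5 kg.
Tool frame: the origin (TCP) lies midway between the tips of the shut fingers; the grasp point (between the pads) lies 19 mm behind it (manip.grip_depth is the distance from the TCP to the grasp point, in m); z points along the fingers, y is the line along which they close (so a half turn about z gives the same grasp; the last joint's range is limited). The gripper opens to 92 mm and grips with 3 to 60 N. Pads are 19 mm wide; open, the fingers measure 130 mm over their backs; the gripper's body (75 mm by 190 mm) begins 47 mm behind the grasp point.
Start: joints at [-1.035, 0.501, -0.427, 1.55, 0.221, 1.138, -0.21], TCP at [0.175, 0.626, 0.227] pointing down, gripper open.
Joint ranges: [-2.88, 2.88], [-0.31, 2.03], [-1.54, 1.56], [0.2, 2.42], [-1.41, 4.55], [0.19, 2.02], [-2.57, 2.57]. Speed limits (rad/s): [2.57, 2.57, 3.14, 3.14, 3.14, 3.14, 3.14].

### API

Orientations are given as a unit quaternion [x, y, z, w].
In Python, from bench import manip, effector, viewer gives the robot as it stands. Calls block until the motion is done:
- manip.move_pose(position, orientation): joint-space move of the TCP to a pose.
- manip.servo_line(position, ori=None, vel=0.15): straight line of the TCP; ori=None keeps the orientation; vel is the mean speed in m/s.
- manip.movej(angles): joint-space move.
- effector.open_jaws() and effector.close(f_grip=None): open the fingers fully, or close them until they stop; f_grip is the grip in N (None keeps the last).
- manip.sleep(seconds).
- manip.solve_ik(position, orientation): joint angles nearest the present ones, or None.
- viewer.get_image(name): name is "side" or "top"; returns the picture (384x512x3 uint8, red, green, blue); there is no depth.
- viewer.get_calibration(name): a dict with "vfov" (degrees; the focal length in pixels is half the picture's height over the tangent of half this angle, whatever the lens; pixels are square), "cx", "cy" (the principal point, pixels), "eye" and "attitude" of the camera in the world. Camera axes: x right, y down, z forward; pixel columns grow to the right and rows downward; lengths in m; the calibration is good to about 2 mm. A picture is of the moment at which its call begins. get_calibration takes no time and is no camera call.
A pose or a line that the arm cannot do raises manip.PlanningError and nothing moves.
- manip.hand_in(): hands the job in; it is judged then, once.
Readings, each from a call of its own:
- manip.current_clock(): time.
- manip.current_q(): joint angles.
- manip.current_joint_velocities(): joint speeds.
- manip.current_tau(): joint torques, N m.
- manip.current_tool_pos(): TCP position.
- manip.current_tcp_rot(): TCP orientation.
- manip.current_force(): force on the tool from outside, world axes, zero at the start.
- manip.current_wrist_torque(): the same for the moment, N m.
- manip.current_finger_gap(): finger opening in m.
- manip.current_gripper_force(): force on a finger pad.
Only numpy, scipy, OpenCV 4.12 (cv2) and the standard library are available. Lean on these libraries where they do the work, as an engineer would, in place of code of your own. Each camera call takes 0.05 s, during which the arm holds its last target. There are 200 camera calls.

## Working session

There is one attempt and no reset: what is moved stays moved. The work goes in short steps, each a Python script; the robot and the scene stay as the last script left them, time stands still between calls to the robot, and variables do not carry over. Pictures are saved under pics/ and viewed, at most 14 in all, crops included, and the job is handed in when it is done.

```bash
ls; mkdir -p pics; python3 - <<'E'
from bench import manip, effector, viewer
import cv2
for n in("side","top"):
    print(n,viewer.get_calibration(n)); cv2.imwrite(f"pics/{n}0.png",cv2.resize(viewer.get_image(n)[:,:,::-1],(800,600),interpolation=cv2.INTER_CUBIC)) 
print(manip.current_clock(),manip.current_tcp_rot(),manip.grip_depth)
E
```

```text
pics
side {'vfov': 54.836179764969415, 'cx': 256.60807472714447, 'cy': 191.6362850934259, 'eye': array([ 0.10190812, -0.67204493,  0.67411954]), 'attitude': array([ 0.85723851, -0.22172732,  0.113239  , -0.45072836])}
top {'vfov': 46.3548257922884, 'cx': 254.42354433188362, 'cy': 187.82777347543148, 'eye': array([0.32520224, 0.04822626, 1.23101401]), 'attitude': array([-0.69903265,  0.70925017, -0.05936974,  0.06922993])}
0.1 [ 1.35966266e-01  9.90713070e-01 -8.75532377e-04 -1.46503635e-04] 0.0188
```

View pics/top0.png

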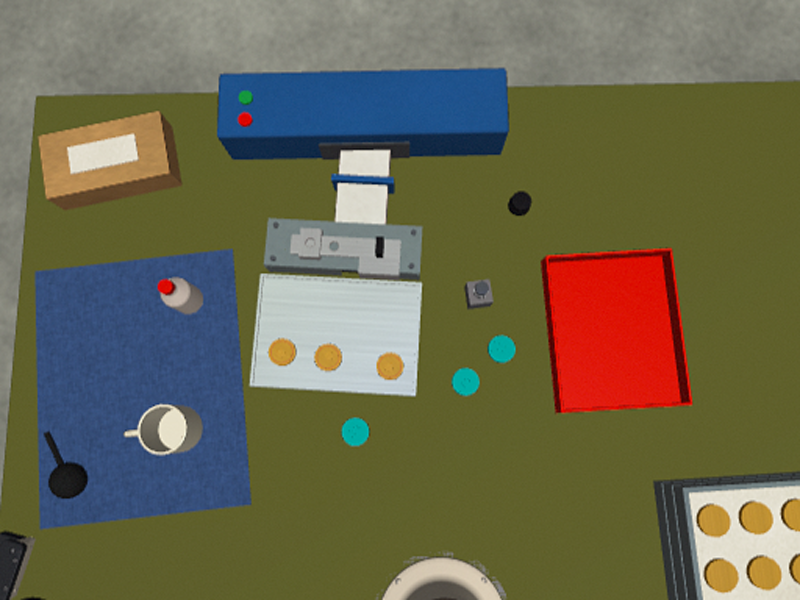

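View pics/side0.png

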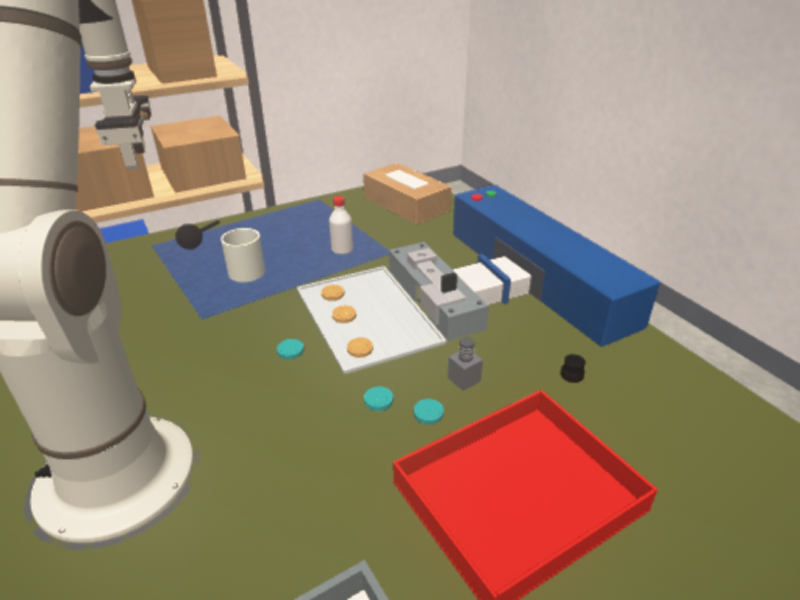

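The top view (800x600 scale) shows three brass medals in the tray at (282,352), (328,357) and (390,366). The eye is at (311,242), the black fin at (379,247), the pin in its rest at (480,290) and the tote around (617,331). The turquoise discs at (355,432), (465,381) and (502,348) are look-alikes. The brass discs at lower right belong to another tray, so I'll leave all of those alone.

```bash
cat > h.py <<'E'
from bench import manip, effector, viewer
import cv2, numpy as np
from scipy.spatial.transform import Rotation as R
def img(n): return np.ascontiguousarray(viewer.get_image(n)[:,:,::-1])
def ray(n,uv):
    c=viewer.get_calibration(n); f=192/np.tan(np.radians(c["vfov"]/2))
    d=R.from_quat(c["attitude"]).apply([(uv[0]-c["cx"])/f,(uv[1]-c["cy"])/f,1]); return np.array(c["eye"]),d
def plane(n,uv,z):
    e,d=ray(n,uv); return e+d*(z-e[2])/d[2]
def proj(n,p):
    c=viewer.get_calibration(n); f=192/np.tan(np.radians(c["vfov"]/2))
    q=R.from_quat(c["attitude"]).inv().apply(np.array(p)-c["eye"]); return np.array([c["cx"]+f*q[0]/q[2],c["cy"]+f*q[1]/q[2]])
def cross(uv1,uv2):
    (a,b),(c,d)=ray("top",uv1),ray("side",uv2); s=np.linalg.lstsq(np.c_[b,-d],c-a,rcond=None)[0]
    p,q=a+s[0]*b,c+s[1]*d; return (p+q)/2,np.linalg.norm(p-q)
def blobs(m,amin=15):
    cs,_=cv2.findContours(m.astype(np.uint8),cv2.RETR_EXTERNAL,cv2.CHAIN_APPROX_NONE)
    return [c for c in cs if cv2.contourArea(c)>amin]
def cen(c):
    M=cv2.moments(c); return np.array([M["m10"]/M["m00"],M["m01"]/M["m00"]])
def medals(n="top",I=None):
    H=cv2.cvtColor(img(n) if I is None else I,cv2.COLOR_BGR2HSV)
    m=(abs(H[...,0].astype(int)-19)<7)&(H[...,1]>120)&(H[...,2]>120)
    return [(cen(c),cv2.contourArea(c)) for c in blobs(m,60)]
E
python3 - <<'E'
from h import *
T,S=img("top"),img("side"); cv2.imwrite("pics/T.npy.png",T); cv2.imwrite("pics/S.npy.png",S)
np.set_printoptions(precision=4,suppress=True)
for n,I in(("top",T),("side",S)):
    for c,a in medals(n,I): print(n,"medal",c,a,plane(n,c,.013 if n=="top" else .008))
H=cv2.cvtColor(T,cv2.COLOR_BGR2HSV)
red=((H[...,0]<8)|(H[...,0]>172))&(H[...,1]>150)
c=max(blobs(red),key=cv2.contourArea); r=cv2.minAreaRect(c); print("tote px",r,[plane("top",p,.045) for p in cv2.boxPoints(r)])
m=(H[...,2]>190)&(H[...,1]<40); 
for c in blobs(m,1500): r=cv2.minAreaRect(c);print("tray?",r,[plane("top",p,.008)[:2] for p in cv2.boxPoints(r)])
blk=H[...,2]<40
for n,I in(("top",T),("side",S)):
    for c in blobs(I.max(2)<45,20): print(n,"black",cen(c),cv2.contourArea(c),cv2.boundingRect(c))
a=cv2.resize(T[130:205,160:325],None,fx=4.8,fy=4.8,interpolation=cv2.INTER_CUBIC)
b=cv2.resize(S[150:255,230:395],None,fx=4.8,fy=4.8*0,interpolation=cv2.INTER_CUBIC) if 0 else cv2.resize(S[150:250,240:325],None,fx=6,fy=6,interpolation=cv2.INTER_CUBIC)
cv2.imwrite("pics/ct.png",a);cv2.imwrite("pics/cs.png",b);
E
```

```text
top medal [461.6475 368.1897] 304.0 [ 0.0728 -0.4594  0.013 ]
top medal [489.3234 366.3624] 303.5 [ 0.0765 -0.5301  0.013 ]
top medal [456.6519 332.8011] 292.5 [ 0.1596 -0.4549  0.013 ]
top medal [483.9007 331.2092] 295.5 [ 0.1628 -0.5254  0.013 ]
top medal [507.0174 329.1545] 143.5 [ 0.1672 -0.5853  0.013 ]
top medal [249.1949 234.0274] 201.0 [0.4225 0.0796 0.013 ]
top medal [209.6716 228.1816] 201.0 [0.4399 0.187  0.013 ]
top medal [180.0131 225.0377] 203.5 [0.4497 0.2681 0.013 ]
top medal [65.7021 98.7812] 3184.0 [0.8196 0.6051 0.013 ]
side medal [229.9901 221.8355] 117.5 [0.4255 0.0802 0.008 ]
side medal [219.725  200.5483] 91.5 [0.4422 0.1885 0.008 ]
side medal [212.4286 186.7576] 77.0 [0.4528 0.2695 0.008 ]
side medal [109.408  87.082] 91.5 [0.3501 1.4351 0.008 ]
tote px ((394.01593017578125, 210.99847412109375), (103.83748626708984, 87.43025970458984), 84.47245788574219) [array([ 0.6067, -0.1841,  0.045 ]), array([ 0.6262, -0.4203,  0.045 ]), array([ 0.3494, -0.4227,  0.045 ]), array([ 0.3309, -0.1963,  0.045 ])]
tray? ((476.0, 346.9999694824219), (69.99998474121094, 71.99998474121094), -0.0) [array([ 0.0365, -0.4057]), array([ 0.2142, -0.4214]), array([ 0.212 , -0.6035]), array([ 0.0348, -0.5829])]
tray? ((214.67587280273438, 213.51034545898438), (105.81708526611328, 71.75830841064453), 3.3664605617523193) [array([0.3934, 0.3232]), array([0.5923, 0.3164]), array([0.5698, 0.0214]), array([0.3727, 0.0366])]
top black [  8.4612 353.2629] 116.0 (0, 340, 17, 44)
top black [ 42.0318 304.6771] 461.5 (29, 277, 27, 42)
top black [242.4505 158.0811] 37.0 (240, 152, 5, 13)
top black [332.1975 129.9843] 148.5 (325, 123, 15, 15)
top black [233.7597  96.0465] 197.0 (205, 93, 57, 9)
side black [366.5357 235.7274] 156.5 (360, 228, 14, 16)
```

View pics/ct.png

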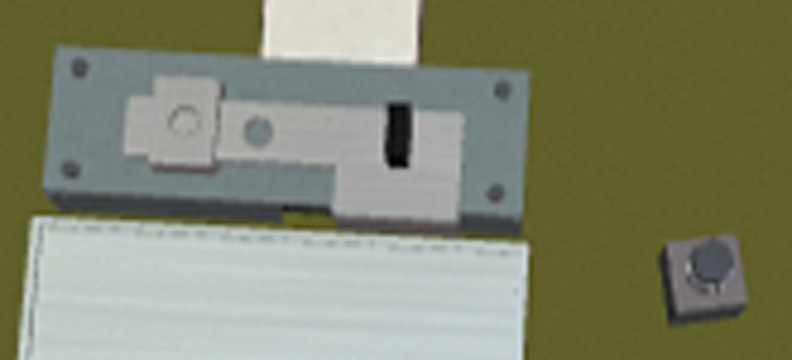

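View pics/cs.png

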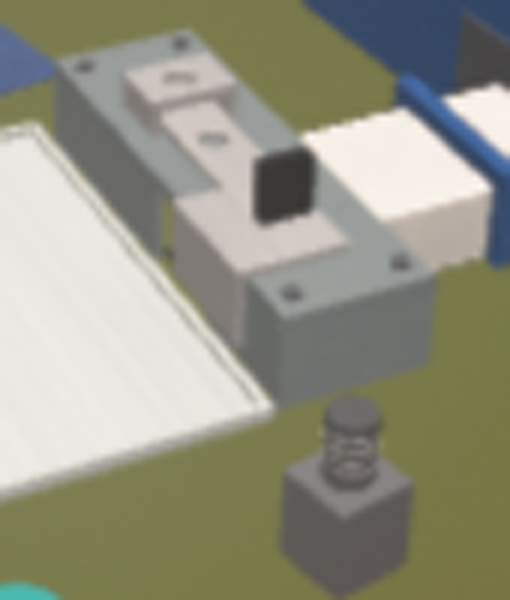

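```bash
python3 - <<'E'
from h import *
np.set_printoptions(precision=4,suppress=True)
T,S=cv2.imread("pics/T.npy.png"),cv2.imread("pics/S.npy.png")
def win(I,x,y,w,h): print(I[y:y+h,x:x+w].max(2))
print("top eye 193..203,149..160");win(T,192,149,13,13)
print("top hole");win(T,208,152,12,12)
print("top fin");win(T,237,148,12,20)
print("top pin");win(T,300,176,17,20)
print("side eye");win(S,262,157,17,11)
print("side hole");win(S,269,168,13,11)
print("side fin");win(S,279,172,17,18)
print("side pin");win(S,290,213,20,22)
E
```

```text
top eye 193..203,149..160
[[156 167 162 161 165 161 161 161 162 163 163 166 166]
 [163 167 163 162 164 163 162 163 164 162 164 167 165]
 [165 167 163 165 166 162 161 162 166 164 163 169 166]
 [165 166 164 164 161 132 131 132 145 165 164 168 165]
 [165 167 163 160 123 154 151 152 139 155 164 168 166]
 [166 168 162 140 136 172 172 170 163 157 165 168 165]
 [163 165 162 132 164 172 169 167 167 150 165 167 166]
 [166 166 163 146 169 167 167 168 166 150 167 167 167]
 [167 168 165 160 152 158 165 150 156 161 165 169 166]
 [169 168 166 169 159 162 156 159 160 165 166 168 150]
 [168 165 166 166 167 164 161 167 166 165 166 167 140]
 [170 167 167 165 165 164 165 167 163 166 167 166 142]
 [169 163 166 166 166 165 165 165 163 167 167 167 144]]
top hole
[[167 170 170 171 171 171 165 167 167 165 166 163]
 [166 167 168 168 169 169 171 171 170 167 167 168]
 [167 167 169 169 152 137 152 151 170 167 168 169]
 [171 171 168 135 115 124 132 118 151 171 168 168]
 [165 168 161 114 121 131 127 121 133 170 168 168]
 [166 167 156 124 130 129 130 127 128 166 164 165]
 [168 168 155 126 127 129 128 128 135 169 1
[... 6596 characters left out ...]
 121 120
  120 120]
 [136 136 135 114 101  95 101 117 129 121 106  96 117 132 133 128 122 120
  120 120]
 [137 137 134 110  95 101 115 109 116 114 110 116 110 131 136 134 129 123
  120 120]
 [136 137 135 118  92  89 101 107 110 110 105  96 105 131 136 136 134 130
  124 120]
 [123 133 136 131 108  91  87  91  91  90  88  96 124 135 136 136 134 131
  118 119]
 [102 117 132 136 130 115  99  98  97  98 104 124 134 136 134 132 119 107
  105 117]
 [ 94  99 115 131 135 133 129 129 129 129 130 134 135 133 119 106  99  94
  100 116]
 [ 94  94  99 111 130 135 136 136 136 136 134 132 119 107  99  94  93  93
  101 116]
 [ 93  93  92  96 109 123 134 136 135 132 120 106  99  94  92  92  92  94
  104 117]]
```

```bash
python3 - <<'E'
from h import *
np.set_printoptions(precision=4,suppress=True)
for n,t,s,z in(("eye",(198.05,154.9),(269.5,162.9),.076),("hole",(213.35,157.05),(275.1,172.8),.060),("fin",(242.3,156.9),None,.095),("pin",(308,183.45),(298.5,218.2),.084)):
    print(n,plane("top",t,z),s and plane("side",s,z),s and cross(t,s))
# tray corners from rim contour in top, perspective-true quad
T=cv2.imread("pics/T.npy.png");H=cv2.cvtColor(T,cv2.COLOR_BGR2HSV)
for n,m,a,z in(("tray",(H[...,2]>190)&(H[...,1]<40),1500,.008),("tote",((H[...,0]<8)|(H[...,0]>172))&(H[...,1]>150),3000,.045)):
  for c in blobs(m,a):
    h=cv2.convexHull(c); q=cv2.approxPolyDP(h,6,True)[:,0].astype(float); P=np.array([plane("top",p,z)[:2] for p in q])
    if len(q)==4: print(n,q.tolist(),P.tolist(),"len",np.linalg.norm(P-np.roll(P,-1,0),axis=1),"c",P.mean(0))
E
```

```text
eye [0.6295 0.2118 0.076 ] [0.631  0.2105 0.076 ] (array([0.6305, 0.2115, 0.0754]), np.float64(0.0018575487474661043))
hole [0.627  0.1727 0.06  ] [0.6291 0.1721 0.06  ] (array([0.628 , 0.1723, 0.06  ]), np.float64(0.0021008480850122))
fin [0.6171 0.0933 0.095 ] None None
pin [ 0.5459 -0.0766  0.084 ] [ 0.5468 -0.0775  0.084 ] (array([ 0.5465, -0.0769,  0.0835]), np.float64(0.001142422542312626))
tray [[511.0, 311.0], [511.0, 383.0], [450.0, 383.0], [441.0, 316.0]] [[0.2120455050667443, -0.603495602186555], [0.034801627489922604, -0.5829382391019218], [0.03628219073644917, -0.4285380311286511], [0.20153666693118621, -0.4202412774470454]] len [0.1784 0.1544 0.1655 0.1836] c [ 0.1212 -0.5088]
tray [[269.0, 181.0], [265.0, 252.0], [160.0, 246.0], [167.0, 176.0]] [[0.5692191098352603, 0.023091182998792082], [0.3738770067531102, 0.037606454609242966], [0.39394286729877703, 0.32254213074448973], [0.5880734312267035, 0.30779260939405856]] len [0.1959 0.2856 0.1947 0.2853] c [0.4813 0.1728]
tote [[429.0, 159.0], [442.0, 258.0], [356.0, 263.0], [347.0, 166.0]] [[0.6155165833696228, -0.4098981629218423], [0.3506535817824349, -0.4214562444929002], [0.34082601608172036, -0.19810638802684058], [0.5997934897424151, -0.1878155327541118]] len [0.2651 0.2236 0.2592 0.2226] c [ 0.4767 -0.3043]
```

```bash
cat >> h.py <<'E'
YAW=np.radians(-4.1); CX=np.array([np.cos(YAW),np.sin(YAW),0]); CY=np.array([-np.sin(YAW),np.cos(YAW),0])
EYE=np.array([.6303,.2115,.076]); PIN=np.array([.5463,-.0769,0]); TRAY=np.array([.4813,.1728,0])
def down(phi):
    """tool pointing down, closing axis at world angle phi, half turn chosen for joint 7"""
    best=None
    for p in(phi,phi+np.pi):
        y=np.array([np.cos(p),np.sin(p),0]);z=np.array([0,0,-1.]);yield_=R.from_matrix(np.c_[np.cross(y,z),y,z]).as_quat()
        q=manip.solve_ik([.5,0,.25],yield_)
        if q is not None and (best is None or abs(q[6])<best[0]): best=(abs(q[6]),yield_)
    return best[1]
def F(): return np.array(manip.current_force())
def at(p,z): return [float(p[0]),float(p[1]),float(z)]
E
python3 - <<'E'
from h import *
np.set_printoptions(precision=4,suppress=True)
q=down(YAW); fin=np.array([.619,.0935,0])
s=fin-.04*CY
manip.move_pose(at(s,.25),q); effector.close(10)
manip.servo_line(at(s,.075),vel=.15); manip.sleep(.2); f0=F(); print("f0",f0,manip.current_tool_pos())
d=0
while d<.09:
    d+=.003 if d>.05 else .01
    manip.servo_line(at(s+d*CY,.075),vel=.06); f=F()-f0
    print(round(d,3),(f@CY).round(2),(f@CX).round(2),manip.current_tool_pos()[:2])
    if f@CY<-12: break
print(manip.current_clock())
p=manip.current_tool_pos()
manip.servo_line(at(np.array(p)-.01*CY,.075)); manip.servo_line(at(np.array(p)-.01*CY,.2),vel=.2)
E
```

```text
f0 [-0.5782 -0.0761 -0.2113] [0.6168 0.0537 0.0759]
0.01 -0.23 0.99 [0.6169 0.0648]
0.02 -0.07 0.24 [0.6175 0.0745]
0.03 0.09 -0.64 [0.6183 0.0843]
0.04 -0.09 0.17 [0.619  0.0947]
0.05 -0.35 0.3 [0.6198 0.1048]
0.06 0.76 0.19 [0.6204 0.1148]
0.063 -1.2 1.04 [0.6206 0.1161]
0.066 -7.61 -0.41 [0.6206 0.1161]
0.069 -11.5 -1.58 [0.6206 0.1162]
0.072 -16.85 -2.43 [0.6206 0.1161]
8.6083
```

```bash
python3 - <<'E'
from h import *
np.set_printoptions(precision=4,suppress=True)
q=down(YAW); effector.open_jaws()
manip.move_pose(at(PIN,.2),q); manip.servo_line(at(PIN,.052),vel=.12); f0=F()
effector.close(25); manip.sleep(.2); print("gap",manip.current_finger_gap(),manip.current_gripper_force(),F()-f0,manip.current_tool_pos(),manip.current_wrist_torque())
manip.servo_line(at(PIN,.12),vel=.08); print(F()-f0,manip.current_finger_gap(),manip.current_wrist_torque())
manip.servo_line(at(PIN,.2),vel=.15)
manip.move_pose(at(EYE,.2),q)
cv2.imwrite("pics/e_top.png",cv2.resize(img("top")[110:230,150:310],(800,600),interpolation=cv2.INTER_CUBIC))
S=img("side"); cv2.imwrite("pics/e_side.png",cv2.resize(S[100:220,220:380],(800,600),interpolation=cv2.INTER_CUBIC))
print(manip.current_clock(),manip.current_tool_pos())
E
```

```text
gap 0.023439119319425557 24.99996542930603 [ 0.0273  0.9742 -0.5617] [ 0.5463 -0.0769  0.052 ] [-0.1495  0.0205  0.0252]
[ 0.3925  1.3555 -0.3496] 0.023481807164706773 [-0.0883  0.0674  0.0069]
17.5083 [0.6308 0.2081 0.2   ]
```

View pics/e_side.png

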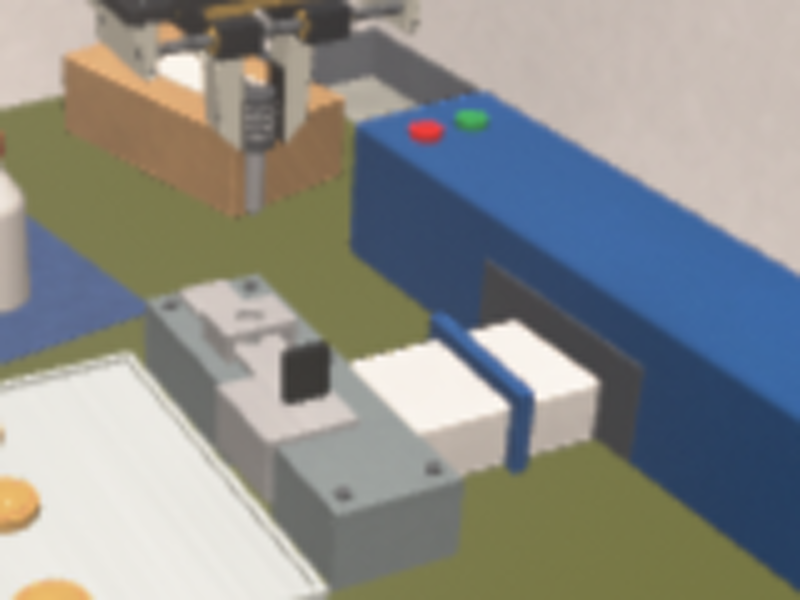

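The side crop shows the pin held upright, tip near (253,210). The shutter's open hole is gone and the fin is at (305,372), so the shutter is shut. Next I'll lower the pin with a force check and a small search.

```bash
python3 - <<'E'
from h import *
np.set_printoptions(precision=4,suppress=True)
manip.servo_line(at(EYE,.132),vel=.08); manip.sleep(.3); f0=F(); print(manip.current_tool_pos(),proj("side",[*EYE[:2],.083]),proj("side",EYE))
def lower(p,z1,lim=8):
    z=manip.current_tool_pos()[2]
    while z>z1+1e-4:
        z=max(z1,z-.003); manip.servo_line(at(p,z),vel=.04); f=F()-f0
        if f[2]>lim: return False,z,f
    return True,z,F()-f0
S=img("side"); cv2.imwrite("pics/f_side.png",cv2.resize(S[110:190,220:320],(800,600),interpolation=cv2.INTER_CUBIC))
for dx,dy in[(0,0)]+[(r*np.cos(a),r*np.sin(a)) for r in(.002,.004) for a in np.arange(0,6.2,np.pi/(3 if r<.003 else 4))]:
    p=EYE+dx*CX+dy*CY
    manip.servo_line(at(p,.128),vel=.05); ok,z,f=lower(p,.112)
    print("try",round(dx,4),round(dy,4),ok,z,f)
    if ok: break
    manip.servo_line(at(p,.128),vel=.08)
if ok:
    ok,z,f=lower(p,.080,12); print("down",ok,z,f,manip.current_tool_pos())
print(manip.current_clock())
E
```

```text
[0.6306 0.2116 0.1325] [269.1935 160.921 ] [269.1639 162.8212]
try 0 0 True 0.112 [ 0.8125 -0.9848 -0.5177]
down True 0.08 [1.0829 0.3918 0.2709] [0.6304 0.2115 0.0801]
23.3583
```

```bash
python3 - <<'E'
from h import *
f0=F(); z=.080
while z>.0765:
    z-=.001; manip.servo_line(at(EYE,z),vel=.02)
    f=F()-f0; print(round(z,4),f.round(2),manip.current_tool_pos()[2])
    if f[2]>4: break
effector.open_jaws(); manip.servo_line(at(EYE,.2),vel=.2)
manip.move_pose([.45,-.1,.35],down(YAW)); manip.sleep(.2)
T,S=img("top"),img("side")
a=cv2.resize(T[130:255,160:280],(480,500),interpolation=cv2.INTER_CUBIC); b=cv2.resize(S[140:190,245:275+25],(300,500)[::1],interpolation=cv2.INTER_CUBIC)
cv2.imwrite("pics/g.png",np.hstack([a,b]))
for c,A in medals("top",T): print(c.round(1),A,plane("top",c,.013).round(4))
print(manip.current_clock())
E
```

```text
0.079 [-1.34 -0.96  5.93] 0.07999017536876499
[461.7 368.3] 303.5 [ 0.0726 -0.4595  0.013 ]
[489.3 366.4] 302.5 [ 0.0764 -0.5301  0.013 ]
[456.7 332.8] 291.5 [ 0.1595 -0.455   0.013 ]
[483.9 331.2] 294.0 [ 0.1627 -0.5255  0.013 ]
[507. 329.] 141.5 [ 0.1675 -0.5854  0.013 ]
[249.2 234. ] 201.0 [0.4225 0.0796 0.013 ]
[209.7 228.1] 202.0 [0.44  0.187 0.013]
[180. 225.] 203.5 [0.4497 0.2681 0.013 ]
[65.7 98.6] 3138.5 [0.8201 0.6051 0.013 ]
27.2917
```

View pics/g.png

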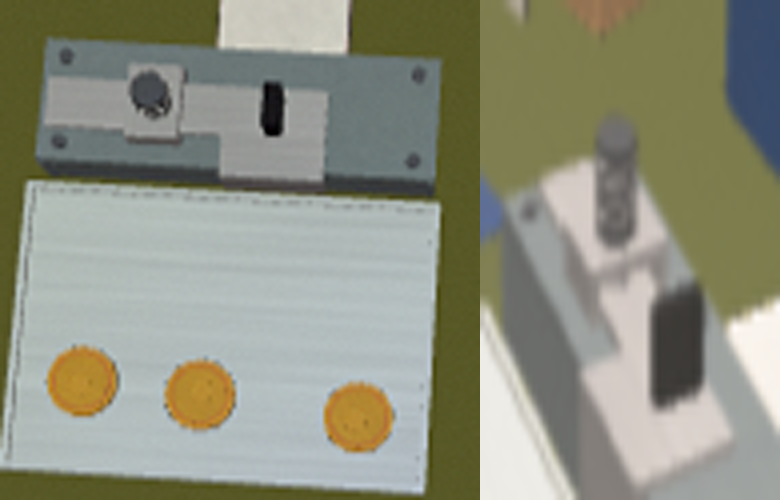

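The pin's head sits on the eye plate (left crop at (150,95)) and the shutter is shut. The three medals are near the tray's −x rim, too close for the open fingers, so I'll first nudge them inward with closed fingertips.

```bash
cat >> h.py <<'E'
def tray_xy(p): d=np.array([p[0],p[1],0])-TRAY; return np.array([d@CX,d@CY])
def tray_pt(x,y): return TRAY+x*CX+y*CY
def find():
    """medals in the tray, tray frame, top view"""
    r=[tray_xy(plane("top",c,.013)) for c,a in medals() if 120<a<260]
    return sorted([m for m in r if abs(m[0])<.11 and abs(m[1])<.15],key=lambda m:m[1])
def push(m,x1=-.005):
    q=down(YAW+np.pi/2); a=tray_pt(m[0]-.0385,m[1]); b=tray_pt(x1-.0335,m[1])
    manip.move_pose(at(a,.08),q); manip.servo_line(at(a,.0095),vel=.12); manip.sleep(.1)
    manip.servo_line(at(b,.0095),vel=.08); manip.servo_line(at(b-.005*CX,.08),vel=.15)
E
python3 - <<'E'
from h import *
effector.close(10)
for m in find(): print(m.round(4)); push(m)
manip.move_pose([.45,-.1,.35],down(YAW)); manip.sleep(.2)
for m in find(): print("now",m.round(4))
print(manip.current_clock())
E
```

```text
[-0.052  -0.0971]
[-0.0423  0.0113]
[-0.0382  0.0928]
now [-0.0034 -0.0974]
now [-0.0032  0.0108]
now [-0.0027  0.0921]
40.9667
```

```bash
cat > pick.py <<'E'
from h import *
np.set_printoptions(precision=4,suppress=True)
TY=np.radians(2.4); TC=np.array([.477,-.3045,0]); tx=np.array([np.cos(TY),np.sin(TY),0]); ty=np.array([-np.sin(TY),np.cos(TY),0])
def run(i,m):
    q=down(YAW); qt=down(TY); p=tray_pt(*m); t=TC+(-.06+.06*i)*ty
    effector.open_jaws()
    manip.move_pose(at(p,.10),q); manip.servo_line(at(p,.0055),vel=.1); f=F()
    effector.close(25); g=manip.current_finger_gap(); manip.servo_line(at(p,.09),vel=.12); g2=manip.current_finger_gap()
    print(i,m,"gap",g,g2,"fz",(F()-f)[2])
    if g2<.04: return False
    manip.move_pose(at(t,.12),qt); manip.servo_line(at(t,.0085),vel=.1); print("fz",(F()-f)[2]); 
    effector.open_jaws(); manip.servo_line(at(t,.12),vel=.2); return True
def look(): manip.move_pose([.45,-.08,.35],down(YAW)); manip.sleep(.2); return find()
E
python3 - <<'E'
from pick import *
i=0
for k in range(4):
    ms=look() if k else find()
    if not ms: break
    if run(i,ms[0]): i+=1
print(len(find()),manip.current_clock())
manip.move_pose([.45,.05,.35],down(YAW)); manip.sleep(.2)
cv2.imwrite("pics/t.png",cv2.resize(img("top"),(800,600)))
E
```

```text
0 [-0.0035 -0.0974] gap 0.047116143818394525 0.04702372398498633 fz -1.828422480810738
fz -2.6744477436546044
1 [-0.0032  0.0108] gap 0.04700482616989289 0.04697096496705473 fz -2.196874001731513
fz -1.998343027105669
2 [-0.0027  0.0922] gap 0.04729801808519739 0.04680767924357177 fz -1.7333580939741022
fz -1.7671984863907242
0 73.525
```

View pics/t.png

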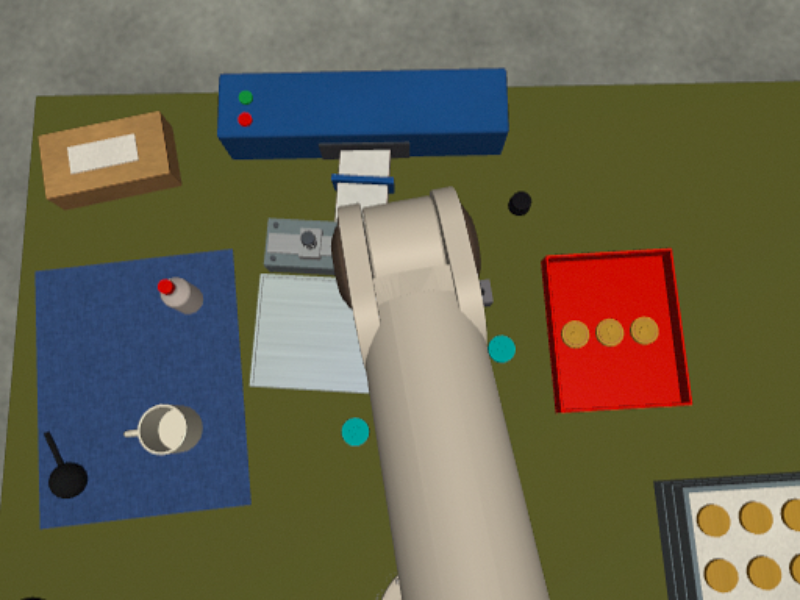

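All three medals lie flat and apart in the tote at (575,334), (610,332) and (645,330). Now the pin goes back.

```bash
python3 - <<'E'
from h import *
np.set_printoptions(precision=4,suppress=True)
q=down(YAW); effector.open_jaws()
manip.move_pose(at(EYE,.2),q); manip.servo_line(at(EYE,.080),vel=.12)
effector.close(25); manip.sleep(.2); print("gap",manip.current_finger_gap()); f0=F()
manip.servo_line(at(EYE,.145),vel=.08); print(F()-f0,manip.current_finger_gap()); manip.servo_line(at(EYE,.2),vel=.15)
manip.move_pose(at(PIN,.2),q); manip.servo_line(at(PIN,.104),vel=.1); manip.sleep(.3); f0=F()
def lower(p,z1,lim=8):
    z=manip.current_tool_pos()[2]
    while z>z1+1e-4:
        z=max(z1,z-.003); manip.servo_line(at(p,z),vel=.04); f=F()-f0
        if f[2]>lim: return False,z,f
    return True,z,F()-f0
for dx,dy in[(0,0)]+[(r*np.cos(a),r*np.sin(a)) for r in(.002,.004) for a in np.arange(0,6.2,np.pi/(3 if r<.003 else 4))]:
    p=PIN+dx*CX+dy*CY
    manip.servo_line(at(p,.100),vel=.05); ok,z,f=lower(p,.084)
    print("try",round(dx,4),round(dy,4),ok,z,f)
    if ok: break
    manip.servo_line(at(p,.100),vel=.08)
if ok:
    print(lower(p,.053,12)); z=.053
    while z>.049:
        z-=.001; manip.servo_line(at(p,z),vel=.02); f=F()-f0; print(round(z,4),f,manip.current_tool_pos()[2])
        if f[2]>4: break
    if z<.0535: effector.open_jaws(); manip.servo_line(at(p,.2),vel=.2)
print(manip.current_clock())
E
```

```text
gap 0.023523958168274427
[-0.5321 -1.4533 -1.4059] 0.02348654419866781
try 0 0 True 0.084 [ 0.3576 -0.3704 -0.7169]
(True, 0.053, array([-0.2641, -0.4291,  0.0605]))
0.052 [ 0.0026 -0.649   1.3203] 0.051960423649722635
0.051 [-3.1005 -1.0899  7.7058] 0.051865998760044815
89.2
```

```bash
python3 - <<'E'
from h import *
np.set_printoptions(precision=4,suppress=True)
q=down(YAW); fin=EYE-.08*CY-.002*CX; s=fin+.031*CY
effector.close(10)
manip.move_pose(at(s,.2),q); manip.servo_line(at(s,.075),vel=.12); manip.sleep(.2); f0=F(); print(f0)
d=0
while d<.095:
    d+=.003 if d>.064 else .01
    manip.servo_line(at(s-d*CY,.075),vel=.06); f=F()-f0
    print(round(d,3),(f@CY).round(2),manip.current_tool_pos()[:2])
    if f@CY>12: break
p=np.array(manip.current_tool_pos()); print("fin travel",(fin-(p-.0155*CY))@CY)
manip.servo_line(at(p+.008*CY,.075)); manip.servo_line(at(p+.008*CY,.2),vel=.2)
manip.move_pose([.3,.45,.35],down(YAW)); manip.sleep(.3)
cv2.imwrite("pics/end.png",cv2.resize(img("top"),(800,600),interpolation=cv2.INTER_CUBIC)); cv2.imwrite("pics/end_s.png",cv2.resize(img("side")[140:300],(800,250*1),interpolation=cv2.INTER_CUBIC))
print(manip.current_clock())
E
```

```text
[-1.1915  0.409  -0.954 ]
0.01 -0.67 [0.6242 0.1515]
0.02 -0.22 [0.6233 0.1419]
0.03 -0.53 [0.6226 0.1316]
0.04 -0.18 [0.6219 0.1216]
0.05 -1.14 [0.6212 0.1116]
0.06 -1.16 [0.6205 0.1016]
0.07 -0.15 [0.6197 0.0916]
0.073 0.32 [0.6196 0.09  ]
0.076 6.26 [0.6195 0.09  ]
0.079 9.86 [0.6195 0.09  ]
0.082 15.19 [0.6195 0.0899]
fin travel 0.057523069273081186
99.4917
```

View pics/end.png

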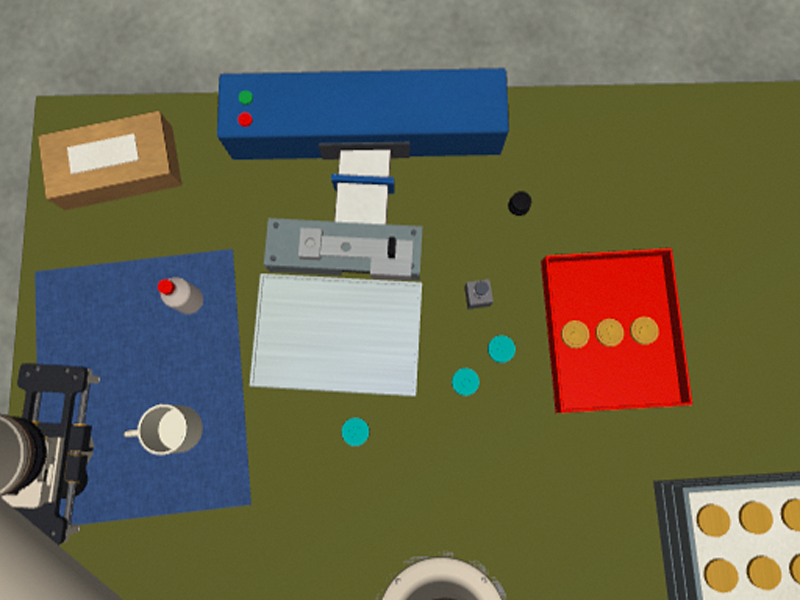

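View pics/end_s.png

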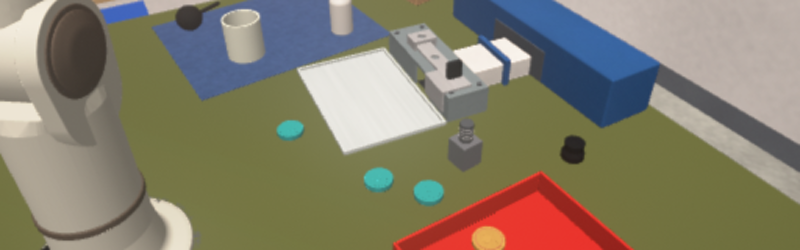

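The final views show the pin upright in its rest at (481,291) and the shutter against its open stop, with its hole clear at (346,247) and the fin at (391,247). The three medals are flat in the tote, and the bottle (180,293), mug (170,428) and loupe (519,203) have not moved.

```bash
python3 - <<'E'
from bench import manip
print(manip.hand_in())
E
```

```text
the job is handed in; nothing more can be done
None
```

The job is done in the order asked and handed in at about 100 s on the robot's clock: the shutter was shut and locked, all three medals were moved flat into the tote, then the pin was returned to its rest and the shutter reopened to its stop; hand-in returned no verdict.

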